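# Lay a tall wooden blank down against the end stop of a drilling board

### The job

The tall wooden blank stands on end on the plywood drilling board, just in front of the end stop. Using the fingers only to push and support it, tip it over away from the stop so that it is lowered gently onto the board, not dropped, then push it lengthwise along the board until its foot end sits flush against the stop. Do not grip, press hard on or pick up the blank, and leave the other things on the bench as they are.

Things in the scene. Friction and masses are not known exactly. Their poses are not given: they have to be found in the camera images.
- jig: drilling board fixed to the table: plywood base 340 (its x) x 140 (its y) x 12 thick, with a wooden end stop across its +x end, 40 long (its x), 140 wide and 30 high above the board, bolted down. Origin: centre of the underside. At yaw 0 the stop is at the end far from the robot; the yaw varies by up to 0.5 rad
- stop_face (a point): on the jig: foot of the stop's upright face, middle of its width, at the level of the board's top (12 above the table), 130 from the jig's origin along its x. The blank's foot end is to rest flat against this face, which looks along the jig's -x. Axes as the jig's
- blank: tall loose wooden block, 34 (its x) x 80 (its y) x 160 tall (its z), about 0.3 kg, standing on the board 8 to 30 in front of the stop, broad faces within 0.07 rad of parallel to the stop face. Origin: centre of its foot end; z runs up the blank, x towards the stop. The pencil cross on its +x face ends on top. Balance point: tipped 0.21 rad
- blank_toe (a point): on the blank: middle of the foot's edge on the side away from the stop (17 from the blank's origin along its -x), about which it tips; this edge stays on the board throughout
- blank_center (a point): middle of the blank, 80 up its z axis from the foot
- glue: bystander, loose: white glue bottle with an orange cap, 56 across and 150 tall, standing; origin under its centre
- offcut: bystander, loose: short square block of light wood standing beside the board, 45 x 45 x 60; origin under its centre
- driver: bystander, loose: screwdriver lying beside the board along its own x axis; origin under its middle
- tin: bystander, loose: open steel tin, 80 across and 100 tall, standing beside the board; origin under its centre
- square: bystander, loose: try square lying flat: dark wooden stock 90 x 20 x 16, thin steel blade 140 x 30; origin under the stock
- pushstick: bystander, loose: flat red plastic push stick lying on the table, about 200 x 55 x 12; origin under its middle
- tape: bystander, loose: black tape measure standing on edge, 65 x 38 x 60; origin under its centre

How it is judged (in metres and radians):
At the end, for the whole second after the job is handed in: The blank lies at rest flat on the board on its broad face with the pencil cross up (within 4 degrees), along the board (within 4 degrees), the centre of its foot end within 4 mm of the stop face and within 45 mm of the board's centre line (angle between blank's own z axis and vertical between 1.5 and 1.64 rad and angle between blank's own x axis and vertical below 0.07 rad and angle between the z axis of blank and the x axis of jig, either way round below 0.07 rad and x of blank in the frame of jig between 0.126 and 0.134 m and x of blank_center in the frame of jig below 0.06 m and y of blank in the frame of jig between -0.045 and 0.045 m and z of blank_center in the frame of jig below 0.033 m and linear speed of blank below 0.01 m/s and angular speed of blank below 0.1 rad/s); the robot touches nothing.
It fails at once if the blank is dropped or slammed down: it turns faster than 5 rad/s (the free end falls more than about 2 cm) (angular speed of blank above 5 rad/s).
It fails at once if the blank is lifted: its tipping edge comes more than 12 mm off the board (z of blank_toe in the frame of jig above 0.024 m).
It fails at once if the blank is gripped or crushed: over 35 N between it and the fingers (contact force between the fingers and blank above 35 N).
It fails at once if a bystander is knocked over or moved by more than 30 mm ((distance of glue from where it was at the start of the episode above 0.03 m or angle between glue's own z axis and vertical above 0.5 rad) or (distance of offcut from where it was at the start of the episode above 0.03 m or angle between offcut's own z axis and vertical above 0.5 rad) or distance of any of driver, square, pushstick from where it was at the start of the episode above 0.03 m or (distance of tin from where it was at the start of the episode above 0.03 m or angle between tin's own z axis and vertical above 0.5 rad) or (distance of tape from where it was at the start of the episode above 0.03 m or angle between tape's own z axis and vertical above 0.5 rad)).
It also fails if it takes over 67 s, if anything falls off the work surface, if the arm or the gripper's body presses on something with over 40 N, if the wrist force passes 120 N, or if a joint passes its speed limit or range.

### The arm

A 6-joint arm with a two-finger parallel gripper is mounted at the origin on the work surface. World frame = base frame: x ahead of the robot, y to its left, z up, the work surface at z = 0. Lengths are in mm, angles in rad, forces in N, time in s.
With the tool pointing down it reaches from about 375 to 900 mm from the base axis. Payload 3.1 kg.
Tool frame: the origin (TCP) lies midway between the tips of the shut fingers; the grasp point (between the pads) lies 19 mm behind it; z points along the fingers, x is the direction in which the jaws open and shut, and the axes are right-handed (so a half turn about z gives the same grasp; the last joint's range is limited). The gripper opens to 87 mm and grips with 3 to 60 N. Pads are 19 mm wide; open, the fingers measure 117 mm over their backs; the gripper's body (75 mm by 190 mm) begins 51 mm behind the grasp point.
Start: joints at [1.004, 0.527, 1.433, -0, 1.181, -0.178], TCP at [236.882, 578.345, 222.548] pointing down, gripper open.
Joint ranges: [-3.08, 3.08], [-0.75, 2.2], [0.22, 2.44], [-1.43, 4.57], [0, 2.65], [-2.85, 2.85]. Speed limits (rad/s): [2.79, 2.79, 3.14, 3.14, 3.14, 3.14].

### API

Orientations are given as a 3x3 rotation matrix whose columns are the frame's x, y, z axes.
In Python, from rig import sense, camera, camera_model, job_done gives the robot as it stands.
- The arm moves only by the tool send_rows, never from a script. Its argument "series" is a list of rows, each a list of 3 entries, a list of its own where there are three numbers: the closure, from -1 (fully open) to 1 (shut), then the shift along the world's x, y, z in cm, then the turn, a rotation vector about the world's x, y, z in degrees. A call has 1 to 8 rows; each row is the pose to reach, as a shift and turn from the pose measured when the call began; what a row does not reach only later rows make up. A row lasts 1/8 s, in which the tool goes at most 62.5 mm and 10.7 degrees, less where a joint would pass 70% of its speed; a pose out of reach is approached as far as the arm can. A call with a gripper value outside its range is refused whole. The fingers move at their own pace and stop on an object; "newtons" is the grip in N (left out, the last holds). Time passes only in rows, so rows that repeat a pose let the fingers close. It gives the time, the measured TCP pose, the force and the opening at its end, in the units of the state.
- sense(): the state, without advancing time (a new reading comes with each control period).
- camera(name): name is "side" or "top"; returns the picture (420x560x3 uint8, red, green, blue); there is no depth.
- camera_model(name): a dict with "K" (3x3 intrinsics, pixels), "origin" and "attitude" of the camera in the world. Camera axes: x right, y up, looking along -z (the intrinsics and any distortion apply to the point x, -y, -z); pixel columns grow to the right and rows downward; lengths in mm; the calibration is good to about 2 mm. A picture is of the moment at which its call begins. camera_model takes no time and is no camera call.
- job_done(): hands the job in, once; it reports no verdict.
The state is a dict: "clock": time; "joint_positions": joint angles; "joint_velocities": joint speeds; "effort": joint torques, N m; "ee_pos": TCP position; "ee_rot": TCP orientation; "contact_force": force on the tool from outside, world axes, zero at the start; "ft_torque": the same for the moment, N m; "finger_gap": opening from 0.0 (shut) to 1.0 (fully open).
Only numpy, scipy, OpenCV 4.12 (cv2) and the standard library are available. Lean on these libraries where they do the work, as an engineer would, in place of code of your own. Each camera call takes 0.05 s, during which the arm holds its last target. There are 200 camera calls.

## Working session

There is one attempt and no reset: what is moved stays moved. The work goes in short steps, Python scripts to look and compute and a tool call to move; the robot and the scene stay as the last step left them, time stands still between calls to the robot, and variables do not carry over. Pictures are saved under pics/ and viewed, about 8 in all and at most 12, crops included, and the job is handed in when it is done.

Besides the shell and the picture viewer there is one more tool, called after ">>>" as name([rows], argument=value, ...), one row to a line, values as JSON. send_rows: Moves the arm, as the interface text tells. Its arguments: {"type":"object","properties":{"series":{"type":"array","items":{"type":"array"}},"newtons":{"type":"number"}},"required":["series"]}

```bash
ls; mkdir -p pics; python3 - <<'E'
from rig import *
import cv2
for n in("side","top"):
    cv2.imwrite(f"pics/{n}0.png",cv2.resize(camera(n)[:,:,::-1],(800,600),interpolation=cv2.INTER_CUBIC))
    print(n,camera_model(n))
print(sense())
E
```

```text
pics
side {'K': array([[545.96542103,   0.        , 282.8886785 ],
       [  0.        , 545.96542103, 213.32711931],
       [  0.        ,   0.        ,   1.        ]]), 'origin': array([  352.12093546, -1185.73423019,   793.70730054]), 'attitude': array([[ 0.98163908,  0.09074636, -0.16777908],
       [-0.19056348,  0.50521125, -0.84169303],
       [ 0.00838329,  0.85821133,  0.51322804]])}
top {'K': array([[532.0218514 ,   0.        , 288.64311002],
       [  0.        , 532.0218514 , 209.07361933],
       [  0.        ,   0.        ,   1.        ]]), 'origin': array([ 278.02307129,   10.95277034, 1598.82986995]), 'attitude': array([[ 1.79678328e-02,  9.79546915e-01, -2.00412074e-01],
       [-9.99830065e-01,  1.84295531e-02,  4.38259020e-04],
       [ 4.12280021e-03,  2.00370142e-01,  9.79711595e-01]])}
{'clock': 0.1, 'joint_positions': array([ 1.00349432e+00,  5.28374258e-01,  1.43375800e+00,  2.59652119e-05,
        1.18140496e+00, -1.78501361e-01]), 'joint_velocities': array([-0.00108719,  0.00028481, -0.00429687, -0.00111018, -0.00129053,
        0.00112659]), 'effort': array([-6.46478184e-04, -4.40989995e+01, -1.77150553e+01,  6.34937757e-02,
        5.34200482e-02, -2.96310816e-05]), 'ee_pos': array([236.53554822, 577.80869507, 221.67398507]), 'ee_rot': array([[ 3.79086977e-01,  9.25360432e-01, -1.06518715e-03],
       [ 9.25359075e-01, -3.79088294e-01, -1.62704779e-03],
       [-1.90940563e-03, -3.68887968e-04, -9.99998109e-01]]), 'contact_force': array([-0.50078032, -0.09949932, -0.73032629]), 'ft_torque': array([-0.03608696, -0.04010534, -0.02137124]), 'finger_gap': 1.0011780562028831}
```

View pics/top0.png

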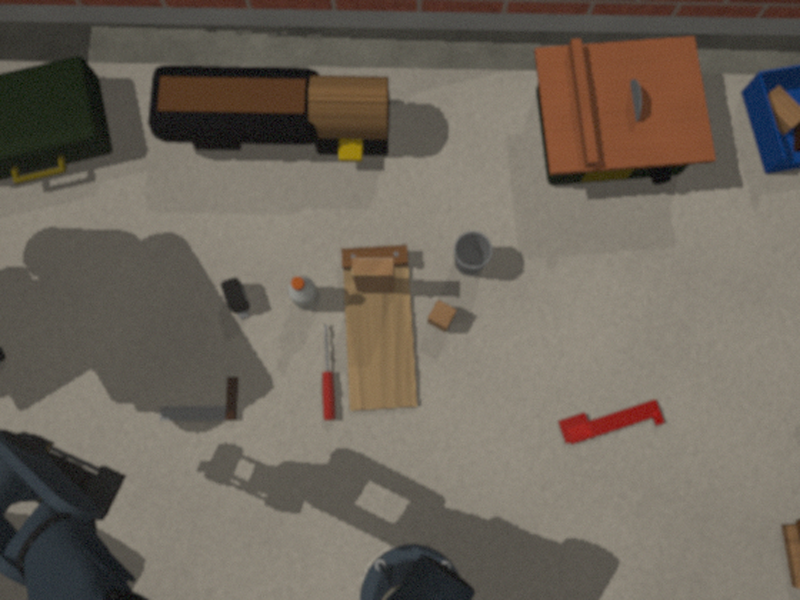

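View pics/side0.png

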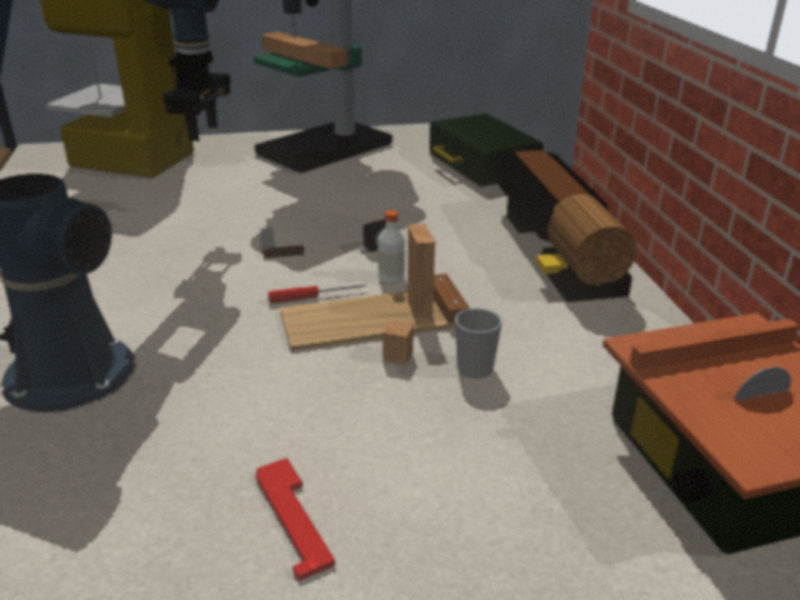

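The top view shows the jig at about (380,325) of 800x600, with the stop at the top (far from the robot) and the blank in front of it. The glue is at (302,290), the tin at (472,252) and the offcut at (442,315). I'll enlarge crops of both views.

```bash
python3 - <<'E'
from rig import *
import cv2,numpy as np
t=camera("top")[:,:,::-1]; s=camera("side")[:,:,::-1]
# top crop cols 225-305 rows 165-290 ; x6 ; side cols 190-340 rows 140-250 x5
a=cv2.resize(t[165:290,190:350],None,fx=4.8,fy=4.8,interpolation=cv2.INTER_CUBIC)
b=cv2.resize(s[140:260,190:350],None,fx=5,fy=5,interpolation=cv2.INTER_CUBIC)
cv2.imwrite("pics/t1.png",a);cv2.imwrite("pics/s1.png",b)
E
cat > h.py <<'E'
import numpy as np
from rig import camera_model
def ray(n,u,v):
    m=camera_model(n);K=m["K"]
    d=np.array([(u-K[0,2])/K[0,0],-(v-K[1,2])/K[1,1],-1.])
    return m["origin"],m["attitude"]@d
def at_z(n,u,v,z):
    o,d=ray(n,u,v);return o+d*(z-o[2])/d[2]
def proj(n,p):
    m=camera_model(n);c=(np.atleast_2d(p)-m["origin"])@m["attitude"];K=m["K"]
    return np.c_[K[0,2]+K[0,0]*c[:,0]/-c[:,2],K[1,2]+K[1,1]*-c[:,1]/-c[:,2]]
E
```

```text
(no output)
```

View pics/t1.png

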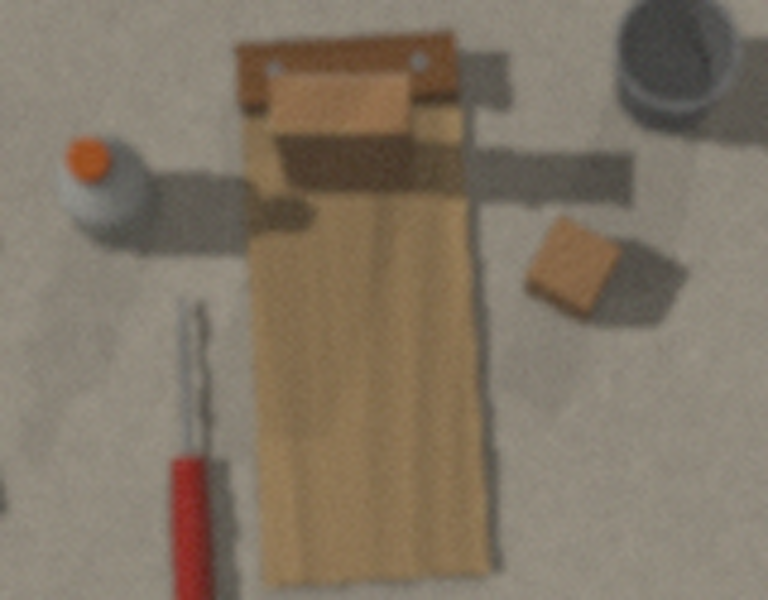

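View pics/s1.png

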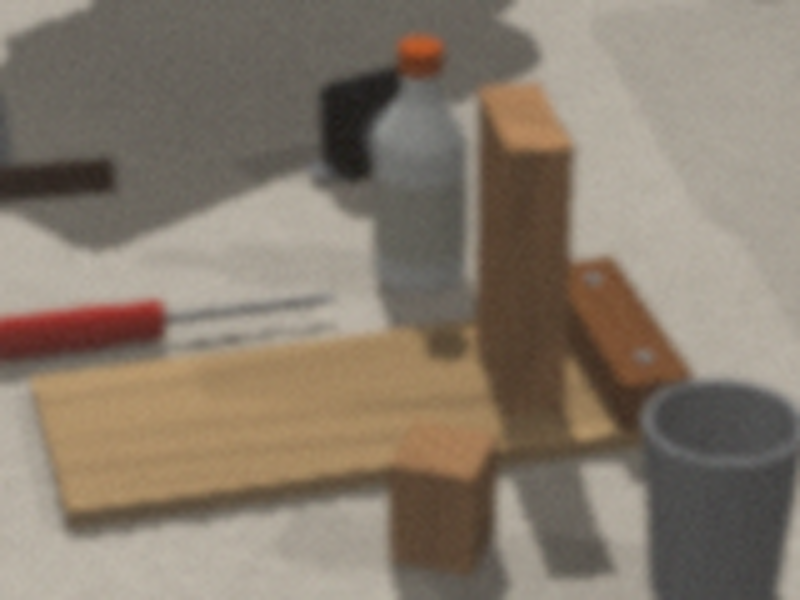

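Both crops are clear. In the top crop the board's near corners are at (266,586) and (490,574), and the stop's top runs from (238,45) to (455,33). The blank's top has corners (273,73), (411,73), (411,137) and (271,134). Next I fit the poses.

```bash
cat > fit.py <<'E'
import numpy as np
from scipy.optimize import least_squares
from h import *
T=lambda a:np.array(a,float)/4.8+[190,165]
S=lambda a:np.array(a,float)/5+[190,140]
def pl(p,L):
    c,s=np.cos(p[2]),np.sin(p[2]);L=np.array(L,float)
    return np.c_[p[0]+c*L[:,0]-s*L[:,1],p[1]+s*L[:,0]+c*L[:,1],L[:,2]]
def fit(p0,sets):
    f=lambda p:np.concatenate([(proj(n,pl(p,L))-px).ravel() for n,L,px in sets])
    r=least_squares(f,p0,x_scale=[100,100,1]);print(r.x.round(3),r.fun.round(1));return r.x
J=fit([520,0,0],[("top",[[-170,70,12],[-170,-70,12],[170,70,42],[170,-70,42]],T([[266,586],[490,574],[238,45],[455,33]])),
 ("side",[[-170,70,12],[-170,-70,12]],S([[33,381],[70,512]]))])
B=fit([600,0,0],[("top",[[17,40,172],[17,-40,172],[-17,-40,172],[-17,40,172]],T([[273,73],[411,73],[411,137],[271,134]])),
 ("side",[[-17,40,172],[17,40,172],[17,-40,172],[-17,-40,172]],S([[480,92],[537,85],[571,150],[513,153]]))])
G=fit([600,100,0],[("top",[[0,0,150]],T([[88,158]])),("side",[[0,0,150]],S([[420,42]]))])
R=lambda a:np.array([[np.cos(a),-np.sin(a)],[np.sin(a),np.cos(a)]])
print("blank in jig",R(J[2]).T@(B[:2]-J[:2]),B[2]-J[2])
print("tin",at_z("top",*T([678,48]),100),"offcut",at_z("top",*T([574,262]),60))
E
python3 fit.py
```

```text
[5.41002e+02 7.75320e+01 8.70000e-02] [ 0.4 -0.2  1.  -1.  -0.4 -1.1  0.5 -1.6 -2.  -1.6 -1.6 -0.6]
[6.3398e+02 8.4994e+01 1.3000e-02] [ 0.8 -0.4  0.9 -0.2  0.8 -1.6  1.  -1.2 -1.4 -1.9 -0.5 -1.4 -0.3 -1.5
 -1.6 -1. ]
[604.473 234.019   0.   ] [ 0.4 -0.9 -0.9 -0.5]
blank in jig [93.27466527 -0.63032937] -0.07374206112151196
tin [ 688.31835124 -112.06321348  100.        ] offcut [562.42518531 -51.87566243  60.        ]
```

>>> send_rows([
  [-1, [2, -2, 4], [0, 0, -6]],
  [-1, [5, -6, 6], [0, 0, -12]],
  [-1, [9, -11, 6], [0, 0, -20]],
  [-1, [13, -16, 6], [0, 0, -28]],
  [-1, [17, -21, 6], [0, 0, -35]],
  [-1, [21, -26, 6], [0, 0, -42]],
  [-1, [24, -30, 6], [0, 0, -46]],
  [-1, [24, -30, 6], [0, 0, -46]],
])

```text
clock: 1.2
ee_pos: [479.3, 274.8, 281.7]
ee_rot: [[0.931, 0.364, -0.001], [0.364, -0.931, -0.001], [-0.001, 0.001, -1.0]]
contact_force: [-0.2, 0.5, -0.3]
finger_gap: 1.0
```

>>> send_rows([
  [-1, [3, -4, 0], [0, 0, -5]],
  [-1, [7, -9, 0], [0, 0, -11]],
  [-1, [11, -14, 0], [0, 0, -17]],
  [-1, [15.5, -19, 0], [0, 0, -21]],
  [-1, [15.5, -19, 0], [0, 0, -21]],
  [-1, [15.5, -19, -2], [0, 0, -21]],
  [-1, [15.5, -19, -4], [0, 0, -21]],
  [-1, [15.5, -19, -4], [0, 0, -21]],
])

```text
clock: 2.2
ee_pos: [631.8, 86.7, 239.9]
ee_rot: [[1.0, 0.009, -0.006], [0.009, -1.0, 0.0], [-0.006, -0.0, -1.0]]
contact_force: [-0.1, 0.4, 0.4]
finger_gap: 1.002
```

```bash
python3 - <<'E'
from rig import *
import cv2,numpy as np
t=camera("top")[:,:,::-1]; s=camera("side")[:,:,::-1]
a=cv2.resize(t[140:260,210:330],None,fx=5,fy=5,interpolation=cv2.INTER_CUBIC)[:,:390]
b=cv2.resize(s[100:220,250:340],None,fx=4.5,fy=5,interpolation=cv2.INTER_CUBIC)
cv2.imwrite("pics/c2.png",np.hstack([a,b]))
print(sense()['ee_pos'],sense()['joint_positions'])
E
```

```text
[633.80517819  86.22642125 242.15818595] [-3.90367033e-02  5.28233812e-01  1.37125512e+00 -3.59217975e-04
  1.24307990e+00 -4.71307443e-02]
```

View pics/c2.png

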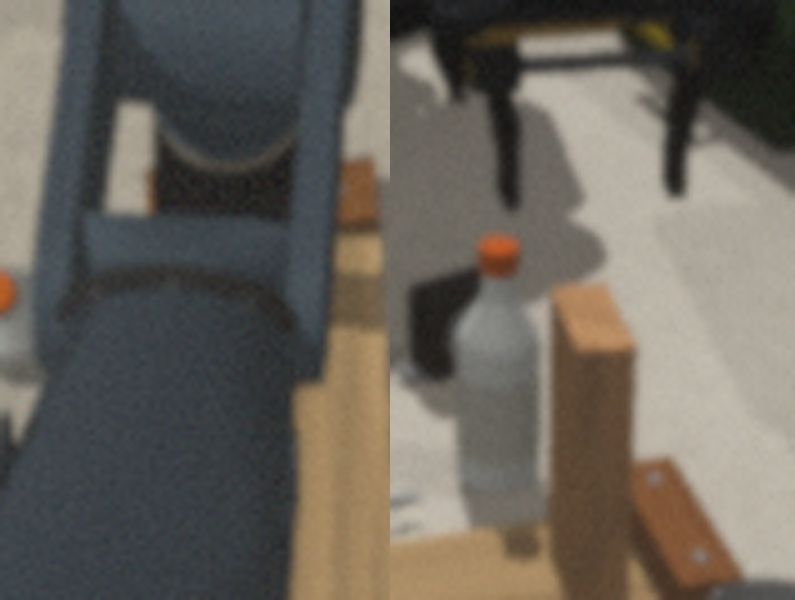

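The fingers straddle the blank, as the side view shows. Before engaging, I'll make a short tilt test up high to identify the reach for the final pose.

>>> send_rows([
  [-1, [-2, 0, 2], [0, -8, 0]],
  [-1, [-5, 0, 4], [0, -16, 0]],
  [-1, [-9, 0, 5], [0, -25, 0]],
  [-1, [-13, 0, 5], [0, -34, 0]],
  [-1, [-15, 0, 5], [0, -40, 0]],
  [-1, [-15, 0, 5], [0, -40, 0]],
  [-1, [-15, 0, 5], [0, -40, 0]],
])

```text
clock: 3.18
ee_pos: [486.1, 86.3, 294.5]
ee_rot: [[0.764, 0.007, 0.646], [0.009, -1.0, -0.0], [0.646, 0.006, -0.764]]
contact_force: [1.1, -0.5, 0.4]
finger_gap: 0.999
```

```bash
python3 - <<'E'
from rig import *
import numpy as np
from scipy.optimize import least_squares
s=sense();print(s['ee_pos'],s['joint_positions'],s['ee_rot'][:,2])
P=[([236.882,578.345,222.548],[1.004,.527,1.433,1.181]),([633.8,86.2,242.16],[-.039,.5282,1.37126,1.24308]),(s['ee_pos'],s['joint_positions'][[0,1,2,4]])]
# unknown a,b,L,d,off
def fk(p,q):
    a,b,L,d,off=p;q1,q2,q3,q5=q
    r=a*np.sin(q2)+b*np.sin(q2+q3)+L*np.sin(q2+q3+q5)
    z=d+a*np.cos(q2)+b*np.cos(q2+q3)+L*np.cos(q2+q3+q5)
    return np.array([r*np.cos(q1)-off*np.sin(q1),r*np.sin(q1)+off*np.cos(q1),z])
f=lambda p:np.concatenate([fk(p,q)-x for x,q in P])
r=least_squares(f,[425,390,250,150,110]);p=r.x;print(p.round(1),r.fun.round(1))
for ph in(0,25,35,45):
  for x,z in((480,60),(510,60),(550,90),(600,130)):
    g=least_squares(lambda q:np.r_[fk(p,q)-[x,86,z],1000*(q[1]+q[2]+q[3]-np.pi+np.radians(ph))],[0,.5,1.6,.6])
    print(ph,x,z,g.x.round(2),round(g.cost,1))
E
```

```text
[486.13552804  86.29792542 294.45402223] [-0.08649777  0.07555877  2.16569321  0.27256402  0.20789504 -0.34190033] [ 6.45551424e-01 -2.06502888e-04 -7.63716777e-01]
[638.7 321.7 276.7  70.2 116.5] [ -2.8   6.4   1.   -3.6   5.8  -0.8  -0.9 -11.4  -0.2]
0 480 60 [-0.06  0.53  2.12  0.49] 0.0
0 510 60 [-0.06  0.56  2.04  0.54] 0.0
0 550 90 [-0.06  0.56  1.89  0.7 ] 0.0
0 600 130 [-0.05  0.57  1.68  0.89] 0.0
25 480 60 [-0.06  0.51  2.49 -0.29] 0.0
25 510 60 [-0.06  0.52  2.4  -0.22] 0.0
25 550 90 [-0.06  0.49  2.24 -0.02] 0.0
25 600 130 [-0.05  0.47  2.04  0.2 ] 0.0
35 480 60 [-0.06  0.57  2.67 -0.71] 0.0
35 510 60 [-0.06  0.57  2.57 -0.61] 0.0
35 550 90 [-0.06  0.51  2.4  -0.37] 0.0
35 600 130 [-0.05  0.46  2.19 -0.13] 0.0
45 480 60 [-0.06  0.76  2.91 -1.31] 0.0
45 510 60 [-0.06  0.69  2.76 -1.1 ] 0.0
45 550 90 [-0.06  0.57  2.56 -0.78] 0.0
45 600 130 [-0.05  0.49  2.34 -0.48] 0.0
```

>>> send_rows([
  [-0.3, [2, 0, 0], [0, 8, 0]],
  [-0.3, [5, 0, 0], [0, 16, 0]],
  [-0.3, [9, 0, 0], [0, 25, 0]],
  [-0.3, [13, 0, -1], [0, 34, 0]],
  [-0.3, [14.8, 0, -3], [0, 40, 0]],
  [-0.3, [14.8, 0, -5], [0, 40, 0]],
  [-0.3, [14.8, 0, -7], [0, 40, 0]],
  [-0.3, [14.8, 0, -7], [0, 40, 0]],
])

```text
clock: 4.18
ee_pos: [635.3, 86.1, 222.9]
ee_rot: [[1.0, 0.008, 0.001], [0.008, -1.0, -0.001], [0.001, 0.001, -1.0]]
contact_force: [-0.1, 0.4, -0.2]
finger_gap: 0.647
```

```bash
cat > path.py <<'E'
import numpy as np
# (theta, phi, e, toe_x, gap): lower inner face carries the free corner e behind the tip
def tcp(th,ph,e,toe,g):
    th,ph=np.radians([th,ph]);ps=th-ph
    c=np.array([toe-160*np.sin(th),12+160*np.cos(th)])
    w=np.array([np.sin(ph),-np.cos(ph)]);n=np.array([np.cos(ph),np.sin(ph)])
    need=34/np.cos(ps)+e*np.tan(ps)
    return c+e*w+n*g/2,need
def show(L):
    for k in L:
        p,n=tcp(*k);print(k,"TCP",p.round(1),"need",round(n,1),"closure",round(1-2*k[4]/87,2))
E
python3 - <<'E'
from path import *
show([(t,ph,e,617,g) for t,ph,e,g in[(0,0,20,56),(5,2,20,48),(10,4,20,46),(15,6,20,46),(20,8,20,48),(25,10,20,50),(30,12,20,52),(35,13,20,57),(40,14,20,62),(45,14,18,68),(50,14,18,76),(55,14,18,84),(60,14,18,87)]])
from rig import sense
s=sense();print(s['ee_pos'],s['ee_rot'].round(3).tolist(),s['finger_gap'])
E
```

```text
(0, 0, 20, 617, 56) TCP [645. 152.] need 34.0 closure -0.29
(5, 2, 20, 617, 48) TCP [627.7 152.2] need 35.1 closure -0.1
(10, 4, 20, 617, 46) TCP [613.6 151.2] need 36.3 closure -0.06
(15, 6, 20, 617, 46) TCP [600.6 149.1] need 37.6 closure -0.06
(20, 8, 20, 617, 48) TCP [588.8 145.9] need 39.0 closure -0.1
(25, 10, 20, 617, 50) TCP [577.5 141.7] need 40.6 closure -0.15
(30, 12, 20, 617, 52) TCP [566.6 136.4] need 42.2 closure -0.2
(35, 13, 20, 617, 57) TCP [557.5 130. ] need 44.8 closure -0.31
(40, 14, 20, 617, 62) TCP [549.1 122.7] need 47.6 closure -0.43
(45, 14, 18, 617, 68) TCP [541.2 115.9] need 50.5 closure -0.56
(50, 14, 18, 617, 76) TCP [535.7 106.6] need 55.1 closure -0.75
(55, 14, 18, 617, 84) TCP [531.   96.5] need 60.7 closure -0.93
(60, 14, 18, 617, 87) TCP [525.   85.1] need 67.6 closure -1.0
[635.28662752  86.09370907 222.88141879] [[1.0, 0.008, 0.001], [0.008, -1.0, -0.001], [0.001, 0.001, -1.0]] 0.6473857696815571
```

>>> send_rows([
  [-0.3, [0, 0, -2], [0, 0, 0]],
  [-0.3, [0, 0, -4], [0, 0, 0]],
  [-0.3, [0, 0, -6], [0, 0, 0]],
  [-0.3, [0, 0, -7], [0, 0, 0]],
  [-0.3, [0, 0, -7], [0, 0, 0]],
])

```text
clock: 4.8
ee_pos: [636.1, 86.0, 153.1]
ee_rot: [[1.0, 0.008, 0.002], [0.008, -1.0, -0.001], [0.002, 0.001, -1.0]]
contact_force: [-0.3, -0.3, 0.1]
finger_gap: 0.653
```

```bash
python3 - <<'E'
from rig import *
import cv2,numpy as np
s=camera("side")[:,:,::-1]
cv2.imwrite("pics/c3.png",cv2.resize(s[130:240,240:340],None,fx=5,fy=5,interpolation=cv2.INTER_CUBIC))
print(sense()['ee_pos'],sense()['contact_force'])
E
```

```text
[636.34051689  86.05918266 153.71234783] [0.37451419 0.34640952 0.31044441]
```

View pics/c3.png

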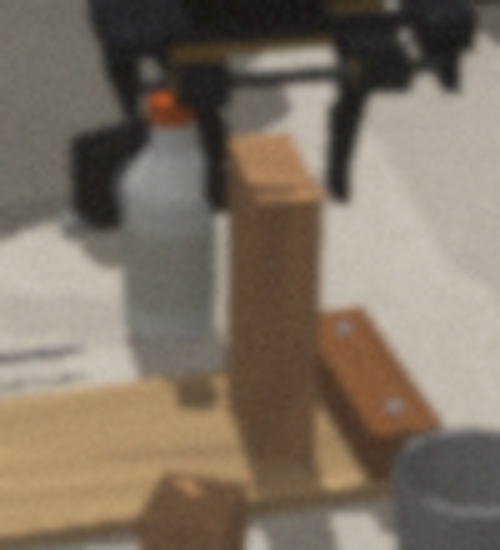

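>>> send_rows([
  [-0.06, [0, 0, 0], [0, 0, 0]],
  [-0.06, [-0.9, 0, -0.15], [0, -2, 0]],
  [-0.06, [-1.6, 0, -0.2], [0, -3, 0]],
  [-0.06, [-2.3, 0, -0.25], [0, -4, 0]],
  [-0.06, [-2.9, 0, -0.35], [0, -5, 0]],
  [-0.06, [-3.6, 0, -0.45], [0, -6, 0]],
  [-0.06, [-4.2, 0, -0.6], [0, -7, 0]],
  [-0.06, [-4.75, 0, -0.8], [0, -8, 0]],
])

```text
clock: 5.85
ee_pos: [588.1, 86.1, 145.6]
ee_rot: [[0.99, 0.008, 0.142], [0.008, -1.0, -0.001], [0.142, 0.002, -0.99]]
contact_force: [0.5, -0.7, -0.2]
finger_gap: 0.531
```

```bash
python3 - <<'E'
from rig import *
import cv2,numpy as np
s=camera("side")[:,:,::-1]
cv2.imwrite("pics/c4.png",cv2.resize(s[130:240,240:340],None,fx=5,fy=5,interpolation=cv2.INTER_CUBIC))
q=sense();print(q['ee_pos'],q['contact_force'],q['joint_positions'],q['finger_gap']*87)
E
```

```text
[586.1737324   86.21568705 144.96054626] [-1.33793208 -0.17076891 -1.40424806] [-0.04521805  0.53827247  1.69807268  0.00767475  0.76537555 -0.05894969] 45.903774170025684
```

View pics/c4.png

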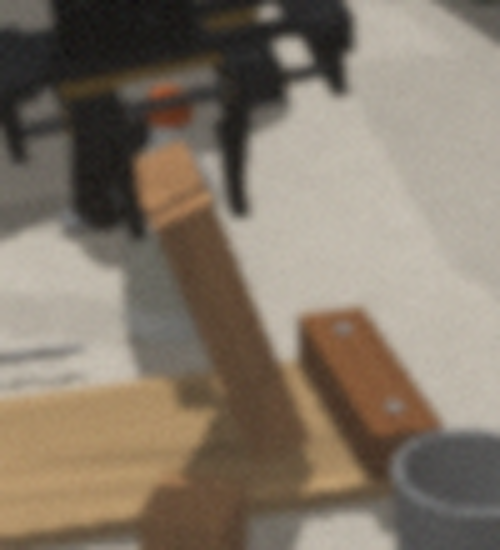

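The blank is tipped about 20 degrees and resting on the front finger. I'll keep lowering it.

>>> send_rows([
  [-0.12, [-0.5, 0, -0.15], [0, -1, 0]],
  [-0.15, [-0.95, 0, -0.35], [0, -2, 0]],
  [-0.18, [-1.5, 0, -0.6], [0, -3, 0]],
  [-0.2, [-2.05, 0, -0.9], [0, -4, 0]],
  [-0.31, [-2.95, 0, -1.5], [0, -5, 0]],
  [-0.43, [-3.8, 0, -2.25], [0, -6, 0]],
  [-0.56, [-4.6, 0, -2.9], [0, -6, 0]],
  [-0.56, [-4.6, 0, -2.9], [0, -6, 0]],
])

```text
clock: 6.9
ee_pos: [538.6, 86.3, 115.2]
ee_rot: [[0.971, 0.008, 0.239], [0.009, -1.0, -0.001], [0.239, 0.003, -0.971]]
contact_force: [-3.2, 0.2, 1.8]
finger_gap: 0.773
```

```bash
python3 - <<'E'
from rig import *
import cv2,numpy as np
s=camera("side")[:,:,::-1]
cv2.imwrite("pics/c5.png",cv2.resize(s[130:240,220:340],None,fx=5,fy=5,interpolation=cv2.INTER_CUBIC))
q=sense();print(q['ee_pos'],q['contact_force'],q['joint_positions'],q['finger_gap']*87)
E
```

```text
[539.20215976  86.30325587 115.59293538] [-2.90310728 -0.29826193  2.22641513] [-0.052737    0.52155745  1.91271858  0.02629592  0.4656268  -0.0833605 ] 67.19254236073142
```

View pics/c5.png

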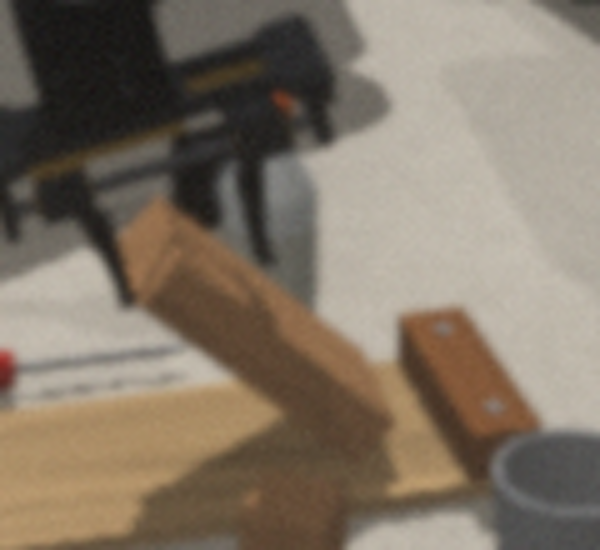

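The blank is at about 47 degrees, with its free edge roughly 14 mm above the front fingertip on the inner face. The toe is still near its start.

```bash
python3 - <<'E'
from path import *
show([(t,ph,18,toe,g) for t,ph,toe,g in[(47,14,617,67),(50,15,617,74),(55,17,617,82),(60,19,617,87),(60,20,630,87),(60,21,640,87),(60,22,650,87),(65,23,652,87),(70,25,655,87)]])
E
```

```text
(47, 14, 18, 617, 67) TCP [536.8 111.8] need 52.2 closure -0.54
(50, 15, 18, 617, 74) TCP [534.8 107. ] need 54.1 closure -0.7
(55, 17, 18, 617, 82) TCP [530.4  98.5] need 57.2 closure -0.89
(60, 19, 18, 617, 87) TCP [525.4  89.1] need 60.7 closure -1.0
(60, 20, 18, 630, 87) TCP [538.5  90. ] need 59.5 closure -1.0
(60, 21, 18, 640, 87) TCP [548.5  90.8] need 58.3 closure -1.0
(60, 22, 18, 650, 87) TCP [558.5  91.6] need 57.2 closure -1.0
(65, 23, 18, 652, 87) TCP [554.1  80. ] need 62.0 closure -1.0
(70, 25, 18, 655, 87) TCP [551.7  68.8] need 66.1 closure -1.0
```

>>> send_rows([
  [-0.7, [-0.3, 0, -0.6], [0, -1, 0]],
  [-0.8, [-0.6, 0, -1.2], [0, -2, 0]],
  [-0.9, [-0.9, 0, -1.8], [0, -3, 0]],
  [-1, [-1.2, 0, -2.3], [0, -4, 0]],
  [-1, [-1.4, 0, -2.7], [0, -5, 0]],
  [-1, [-0.9, 0, -2.7], [0, -6, 0]],
  [-1, [-0.4, 0, -2.7], [0, -6, 0]],
  [-1, [-0.4, 0, -2.7], [0, -6, 0]],
])

```text
clock: 7.95
ee_pos: [537.0, 86.2, 89.2]
ee_rot: [[0.939, 0.008, 0.343], [0.009, -1.0, -0.001], [0.342, 0.004, -0.94]]
contact_force: [-0.6, 0.6, -1.3]
finger_gap: 0.995
```

```bash
python3 - <<'E'
from rig import *
import cv2,numpy as np
s=camera("side")[:,:,::-1]
cv2.imwrite("pics/c6.png",cv2.resize(s[140:240,220:340],None,fx=6,fy=6,interpolation=cv2.INTER_CUBIC))
q=sense();print(q['ee_pos'],q['contact_force'],q['joint_positions'],q['finger_gap']*87)
E
```

```text
[536.74586506  86.1853811   89.12867099] [-0.80249521  0.4076885  -0.80164337] [-0.0570427   0.57004003  2.01703792  0.09028177  0.20647456 -0.15067409] 87.04630278861904
```

View pics/c6.png

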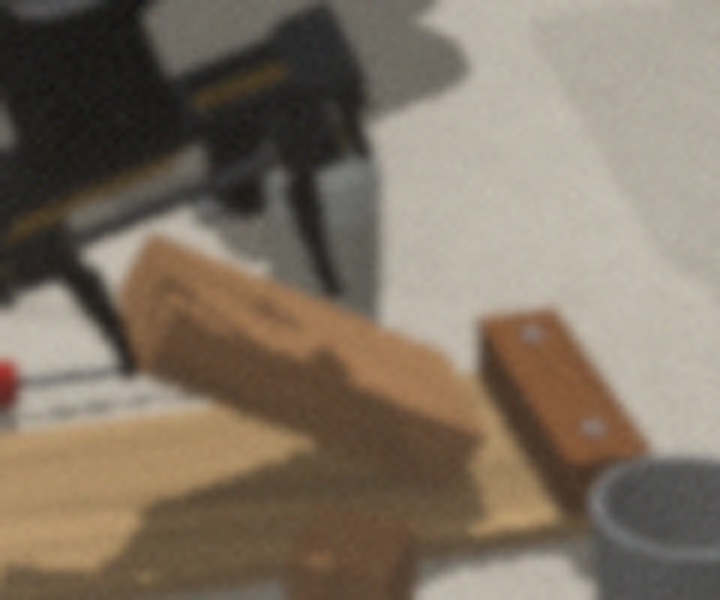

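```bash
cat > th.py <<'E'
import numpy as np
from h import proj
from scipy.optimize import least_squares
def blank(p,L):  # toe x, y, theta, yaw ; L local from toe: x(+to stop), y, z
    toe,y,th,yw=p;L=np.array(L,float)
    a=L[:,0]*np.cos(th)-L[:,2]*np.sin(th);z=12+L[:,0]*np.sin(th)+L[:,2]*np.cos(th)
    return np.c_[toe+a*np.cos(yw)-L[:,1]*np.sin(yw),y+a*np.sin(yw)+L[:,1]*np.cos(yw),z]
def fit(L,px,p0):
    r=least_squares(lambda p:(proj("side",blank(p,L))+[0.5,1.3]-px).ravel(),p0,x_scale=[100,100,1,1])
    print(r.x.round(3),np.degrees(r.x[2]).round(1),r.fun.round(1))
    return r.x
E
python3 - <<'E'
from th import *
L=[[34,-40,0],[34,40,160],[0,-40,160],[34,-40,160]]
px=np.array([[478,437],[153,238],[145,372],[172,308]])/6+[220,140]
fit(L,px,[630,85,1.05,0.02])
E
```

```text
[6.28662e+02 8.74380e+01 1.05200e+00 1.70000e-02] 60.3 [ 1.3  0.2 -0.8 -1.6 -1.   0.5  0.6  0.6]
```

```bash
python3 - <<'E'
from path import *
for k in[(60,20,18,628,87),(60,20,18,648,87),(65,21,17,650,87),(70,22,16,652,87),(75,24,14,654,87),(78,25,12,655,87),(81,25,10,656,87),(84,25,7,657,87),(87,25,4,658,87)]:
    p,n=tcp(*k);b=tcp(60,20,18,628,87)[0];print(k,p.round(1),(p-b).round(1)/10,round(n,1))
E
```

```text
(60, 20, 18, 628, 87) [536.5  90. ] [0. 0.] 59.5
(60, 20, 18, 648, 87) [556.5  90. ] [2. 0.] 59.5
(65, 21, 17, 650, 87) [551.7  79.3] [ 1.52 -1.06] 63.7
(70, 22, 16, 652, 87) [548.   68.2] [ 1.15 -2.18] 68.6
(75, 24, 14, 654, 87) [544.9  58.3] [ 0.84 -3.16] 71.3
(78, 25, 12, 655, 87) [543.   52.8] [ 0.65 -3.72] 72.4
(81, 25, 10, 656, 87) [541.6  46.4] [ 0.52 -4.36] 75.6
(84, 25, 7, 657, 87) [540.3  40.8] [ 0.38 -4.92] 77.7
(87, 25, 4, 658, 87) [539.3  35.1] [ 0.29 -5.48] 79.9
```

>>> send_rows([
  [-1, [0.5, 0, 0], [0, 0, 0]],
  [-1, [1, 0, 0], [0, 0, 0]],
  [-1, [1.5, 0, 0], [0, 0, 0]],
  [-1, [2, 0, -0.1], [0, 0, 0]],
  [-1, [1.8, 0, -0.6], [0, 0, 0]],
  [-1, [1.5, 0, -1.1], [0, -1, 0]],
  [-1, [1.3, 0, -1.6], [0, -2, 0]],
  [-1, [1.3, 0, -1.6], [0, -2, 0]],
])

```text
clock: 9.0
ee_pos: [548.6, 86.2, 72.2]
ee_rot: [[0.928, 0.007, 0.372], [0.008, -1.0, -0.001], [0.372, 0.004, -0.928]]
contact_force: [-2.0, -1.3, -0.6]
finger_gap: 1.0
```

```bash
python3 - <<'E'
from rig import *
import cv2,numpy as np
s=camera("side")[:,:,::-1]
cv2.imwrite("pics/c7.png",cv2.resize(s[140:240,220:340],None,fx=6,fy=6,interpolation=cv2.INTER_CUBIC))
q=sense();print(q['ee_pos'],q['contact_force'],q['joint_positions'],q['finger_gap']*87)
E
```

```text
[549.10902486  86.1885683   72.5709531 ] [-1.72650466  0.50158882 -0.81453886] [-0.05670469  0.61640402  2.02035963  0.16338177  0.12451166 -0.22318931] 87.12836565875463
```

View pics/c7.png

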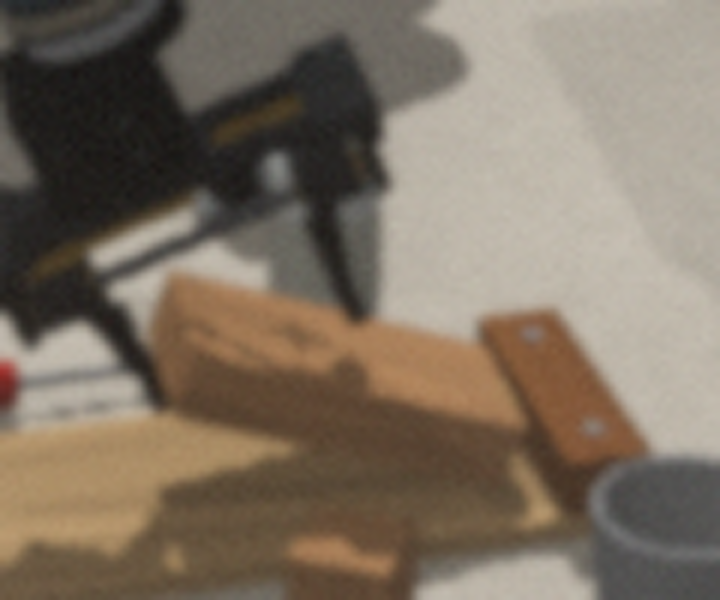

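```bash
python3 - <<'E'
from th import *
L=[[34,-40,0],[34,40,160],[0,-40,160],[34,40,0]]
px=np.array([[523,437],[175,272],[175,408],[483,345]])/6+[220,140]
p=fit(L,px,[650,85,1.2,0.02])
from path import *
th=np.degrees(p[2])
c=blank(p,[[0,0,160]])[0];print("corner",c)
T=np.array([549.1,72.57]);ph=np.radians(21.8)
P=T-43.5*np.array([np.cos(ph),np.sin(ph)]);print("low tip",P,"e",(c[[0,2]]-P)@[-np.sin(ph),np.cos(ph)],"n",(c[[0,2]]-P)@[np.cos(ph),np.sin(ph)])
E
```

```text
[6.50813e+02 8.44420e+01 1.17700e+00 3.20000e-02] 67.4 [ 0.9 -0.5 -0.8 -1.4 -0.2  1.   0.2  0.7]
corner [503.14896786  79.7198224   73.42390448]
low tip [508.71086653  56.41549915] e 17.85757355102035 n 1.1522305821768413
```

```bash
python3 - <<'E'
from path import *
for k in[(67.4,21.8,18,651,87),(70,21.8,17,653,87),(73,21.8,15,656,87),(76,21.8,13,658,87),(79,21.8,10,660,87),(82,21.8,7,661,87),(84,21.8,4,662,87),(86,21.8,2,662,87),(88,21.8,0,662,87)]:
    p,n=tcp(*k);b=np.array([549.1,72.6]);print(k,p.round(1),(p-b).round(1)/10,round(n,1))
E
```

```text
(67.4, 21.8, 18, 651, 87) [550.4  72.9] [0.13 0.03] 67.0
(70, 21.8, 17, 653, 87) [549.4  67.1] [ 0.03 -0.55] 70.0
(73, 21.8, 15, 656, 87) [549.  61.] [-0.01 -1.16] 72.9
(76, 21.8, 13, 658, 87) [548.   54.8] [-0.11 -1.78] 76.1
(79, 21.8, 10, 660, 87) [547.   49.4] [-0.21 -2.32] 78.3
(82, 21.8, 7, 661, 87) [545.5  43.9] [-0.36 -2.87] 80.6
(84, 21.8, 4, 662, 87) [544.8  41.2] [-0.43 -3.14] 80.5
(86, 21.8, 2, 662, 87) [543.5  37.5] [-0.56 -3.51] 82.3
(88, 21.8, 0, 662, 87) [542.5  33.7] [-0.66 -3.89] 84.3
```

>>> send_rows([
  [-1, [0.1, 0, -0.3], [0, 0, 0]],
  [-1, [0.05, 0, -0.6], [0, 0, 0]],
  [-1, [0, 0, -0.9], [0, 0, 0]],
  [-1, [0, 0, -1.2], [0, 0, 0]],
  [-1, [-0.05, 0, -1.5], [0, 0, 0]],
  [-1, [-0.1, 0, -1.8], [0, 0, 0]],
  [-1, [-0.2, 0, -2.3], [0, 0, 0]],
  [-1, [-0.2, 0, -2.3], [0, 0, 0]],
])

```text
clock: 10.05
ee_pos: [546.9, 86.2, 49.2]
ee_rot: [[0.928, 0.007, 0.373], [0.008, -1.0, -0.001], [0.373, 0.004, -0.928]]
contact_force: [-1.8, 0.0, -1.0]
finger_gap: 1.002
```

```bash
python3 - <<'E'
from rig import *
import cv2,numpy as np
s=camera("side")[:,:,::-1]
cv2.imwrite("pics/c8.png",cv2.resize(s[140:240,220:340],None,fx=6,fy=6,interpolation=cv2.INTER_CUBIC))
q=sense();print(q['ee_pos'],q['ee_rot'][:,2],q['contact_force'],q['joint_positions'],q['finger_gap']*87)
E
```

```text
[547.01017695  86.20337503  49.39632525] [ 0.37288149 -0.00095656 -0.92787848] [-1.97924419 -0.17720536 -1.28221486] [-0.05693229  0.66787203  2.03441764  0.33795239  0.06115152 -0.39856477] 86.9909191820805
```

View pics/c8.png

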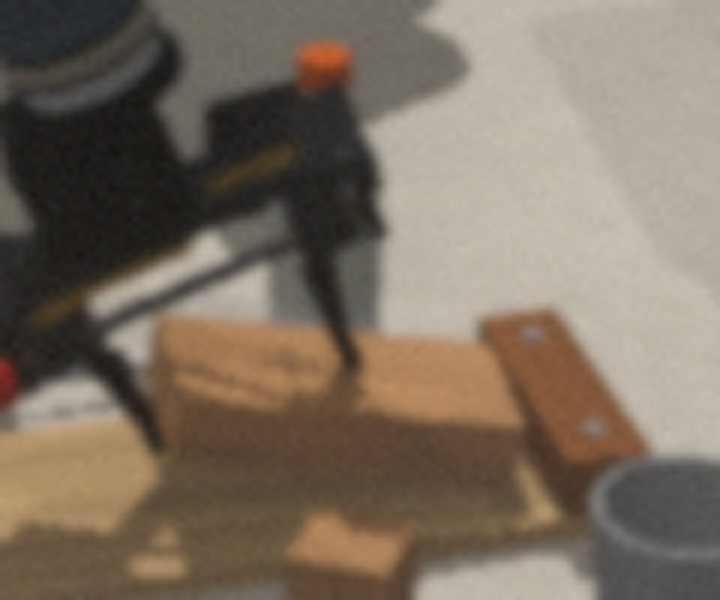

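```bash
cat > e.py <<'E'
from th import *
def run(px,T,ph):
    L=[[34,-40,0],[34,40,160],[0,-40,160],[34,40,0]]
    p=fit(L,np.array(px)/6+[220,140],[655,85,1.3,0.02])
    c=blank(p,[[0,0,160]])[0];w=np.array([-np.sin(ph),np.cos(ph)]);n=np.array([np.cos(ph),np.sin(ph)])
    P=np.array(T)-43.5*n;print("corner",c,"low tip",P,"e",(c[[0,2]]-P)@w,"n",(c[[0,2]]-P)@n)
    U=np.array(T)+43.5*n;q=blank(p,[[34,0,0]])[0][[0,2]];print("upper tip above face",(U-q)@[np.cos(p[2]),np.sin(p[2])])
E
python3 -c "
from e import *
run([[522,425],[155,320],[172,462],[485,345]],[547,49.4],.382)"
```

```text
[6.57826e+02 8.79940e+01 1.37000e+00 2.50000e-02] 78.5 [ 0.9  0.3 -0.3 -0.9 -0.6  0.9 -0.1 -0.5]
corner [501.09068492  84.02158926  43.91219026] low tip [506.63543921  33.18419808] e 12.021685741786076 n -1.1459442537286568
upper tip above face 4.485439569590339
```

>>> send_rows([
  [-1, [-0.1, 0, -0.2], [0, 0, 0]],
  [-1, [-0.2, 0, -0.4], [0, 0, 0]],
  [-1, [-0.3, 0, -0.6], [0, 0, 0]],
  [-1, [-0.4, 0, -0.8], [0, 0, 0]],
  [-1, [-0.5, 0, -1], [0, 0, 0]],
  [-1, [-0.6, 0, -1.15], [0, 0, 0]],
  [-1, [-0.7, 0, -1.25], [0, 0, 0]],
  [-1, [-0.7, 0, -1.3], [0, 0, 0]],
])

```text
clock: 11.1
ee_pos: [540.4, 85.9, 36.6]
ee_rot: [[0.928, 0.007, 0.374], [0.008, -1.0, -0.002], [0.374, 0.005, -0.928]]
contact_force: [-1.1, 0.6, -2.1]
finger_gap: 0.998
```

```bash
python3 - <<'E'
from rig import *
q=sense();print(q['ee_pos'],q['ee_rot'][:,2],q['contact_force'],q['joint_positions'])
E
```

```text
[540.36323365  85.88208645  36.58654503] [ 0.37368761 -0.00198417 -0.9275525 ] [-1.11361254  0.56914682 -2.09719644] [-0.05788251  0.69568486  2.05527869  1.17873448  0.02125099 -1.24035123]
```

The blank is still carried, with its free end about 1 cm up. Next I slide the finger out slowly.

>>> send_rows([
  [-1, [-0.15, 0, 0], [0, 0, 0]],
  [-1, [-0.3, 0, 0], [0, 0, 0]],
  [-1, [-0.45, 0, 0], [0, 0, 0]],
  [-1, [-0.6, 0, 0], [0, 0, 0]],
  [-1, [-0.8, 0, 0], [0, 0.5, 0]],
  [-1, [-1.1, 0, 0], [0, 1, 0]],
  [-1, [-1.4, 0, 0.1], [0, 1, 0]],
  [-1, [-1.4, 0, 0.1], [0, 1, 0]],
])

```text
clock: 12.1
ee_pos: [527.4, 85.4, 38.0]
ee_rot: [[0.933, 0.006, 0.361], [0.007, -1.0, -0.003], [0.361, 0.005, -0.933]]
contact_force: [0.3, 0.3, -0.4]
finger_gap: 1.001
```

```bash
python3 - <<'E'
from rig import *
q=sense();print(q['ee_pos'],q['ee_rot'][:,2],q['contact_force'],q['joint_positions'])
E
```

```text
[527.40318736  85.39124821  38.02387324] [ 0.36095827 -0.00297768 -0.93257722] [ 0.29469565  0.34836827 -0.40345652] [-0.05961299  0.6863944   2.07695556  1.10240091  0.02077119 -1.16525542]
```

>>> send_rows([
  [-1, [-1, 0, 2], [0, 0, 0]],
  [-1, [-2, 0, 4.5], [0, 2, 0]],
  [-1, [-2.5, 0, 7], [0, 6, 0]],
  [-0.5, [-2.5, 0, 9], [0, 11, 0]],
  [0.08, [-3, 0, 10], [0, 16, 0]],
  [0.08, [-4, 0, 10], [0, 21.2, 0]],
  [0.08, [-5, 0, 10], [0, 21.2, 0]],
  [0.08, [-5, 0, 10], [0, 21.2, 0]],
])

```text
clock: 13.1
ee_pos: [475.6, 85.5, 137.7]
ee_rot: [[1.0, 0.007, -0.002], [0.007, -1.0, -0.003], [-0.002, 0.003, -1.0]]
contact_force: [0.2, 0.2, -0.7]
finger_gap: 0.523
```

```bash
python3 - <<'E'
from rig import *
import cv2
q=sense();print(q['ee_pos'],q['ee_rot'].round(3),q['contact_force'],q['joint_positions'])
E
```

```text
[475.56981625  85.51045591 137.68806   ] [[ 1.     0.007 -0.002]
 [ 0.007 -1.    -0.003]
 [-0.002  0.003 -1.   ]] [ 0.23760064  0.16569597 -0.73978831] [-0.0519124   0.47416281  1.8646102  -0.00421645  0.80439111 -0.05632518]
```

>>> send_rows([
  [0.08, [-0.2, 0, -1], [0, 0, -10.6]],
  [0.08, [-0.4, 0, -2], [0, 0, -21.2]],
  [0.08, [-0.6, 0, -3], [0, 0, -31.8]],
  [0.08, [-0.8, 0, -4], [0, 0, -42.4]],
  [0.08, [-1, 0, -5], [0, 0, -53]],
  [0.08, [-1, 0, -5], [0, 0, -63.6]],
  [0.08, [-1, 0, -5], [0, 0, -74.2]],
  [0.08, [-1, -0.2, -5], [0, 0, -84.8]],
])

```text
clock: 14.1
ee_pos: [464.8, 83.6, 87.3]
ee_rot: [[0.092, -0.996, -0.003], [-0.996, -0.092, 0.001], [-0.002, 0.003, -1.0]]
contact_force: [0.5, 0.2, -0.6]
finger_gap: 0.463
```

>>> send_rows([
  [0.08, [0, 0, -2], [0, 0, -2]],
  [0.08, [0, 0, -4], [0, 0, -2]],
  [0.08, [0, 0, -6], [0, 0, -2]],
  [0.08, [0, 0, -6.2], [0, 0, -2]],
  [0.08, [0, 0, -6.2], [0, 0, -2]],
])

```text
clock: 14.72
ee_pos: [464.5, 83.7, 25.4]
ee_rot: [[0.057, -0.998, -0.003], [-0.998, -0.057, 0.002], [-0.002, 0.003, -1.0]]
contact_force: [0.0, -0.3, -0.6]
finger_gap: 0.463
```

```bash
python3 - <<'E'
from rig import *
import cv2,numpy as np
q=sense();print(q['ee_pos'],q['ee_rot'].round(3),q['contact_force'],q['finger_gap'])
s=camera("side")[:,:,::-1];t=camera("top")[:,:,::-1]
cv2.imwrite("pics/raw_s9.png",s);cv2.imwrite("pics/raw_t9.png",t)
E
```

```text
[464.47870991  83.65248868  25.43018246] [[ 0.057 -0.998 -0.003]
 [-0.998 -0.057  0.002]
 [-0.002  0.003 -1.   ]] [ 0.04352471 -0.26510007 -0.56349821] 0.46276013592940707
```

>>> send_rows([
  [0.08, [0.5, 0.05, 0], [0, 0, 1.7]],
  [0.08, [1, 0.1, 0], [0, 0, 1.7]],
  [0.08, [1.5, 0.15, 0], [0, 0, 1.7]],
  [0.08, [2, 0.2, 0], [0, 0, 1.7]],
  [0.08, [2.4, 0.2, 0], [0, 0, 1.7]],
  [0.08, [2.7, 0.25, 0], [0, 0, 1.7]],
  [0.08, [3, 0.25, 0], [0, 0, 1.7]],
  [0.08, [3, 0.25, 0], [0, 0, 1.7]],
])

```text
clock: 15.82
ee_pos: [496.3, 86.1, 25.8]
ee_rot: [[0.087, -0.996, 0.0], [-0.996, -0.087, 0.001], [-0.001, -0.001, -1.0]]
contact_force: [-1.1, 0.3, -0.7]
finger_gap: 0.464
```

Contact is made at about 1 N. I'll push on in small steps.

>>> send_rows([
  [0.08, [0.1, 0.01, 0], [0, 0, 0]],
  [0.08, [0.2, 0.02, 0], [0, 0, 0]],
  [0.08, [0.3, 0.03, 0], [0, 0, 0]],
  [0.08, [0.4, 0.03, 0], [0, 0, 0]],
  [0.08, [0.4, 0.03, 0], [0, 0, 0]],
])

```text
clock: 16.45
ee_pos: [499.3, 86.4, 25.8]
ee_rot: [[0.087, -0.996, -0.002], [-0.996, -0.087, 0.001], [-0.002, 0.002, -1.0]]
contact_force: [-4.9, -1.7, 2.4]
finger_gap: 0.461
```

>>> send_rows([
  [0.08, [0.1, 0.01, 0], [0, 0, 0]],
  [0.08, [0.2, 0.02, 0], [0, 0, 0]],
  [0.08, [0.2, 0.02, 0], [0, 0, 0]],
])

```text
clock: 16.82
ee_pos: [499.2, 86.4, 25.8]
ee_rot: [[0.087, -0.996, -0.006], [-0.996, -0.087, 0.001], [-0.002, 0.006, -1.0]]
contact_force: [-6.2, -2.5, 4.6]
finger_gap: 0.458
```

>>> send_rows([
  [0.08, [0.2, 0.02, 0], [0, 0, 0]],
  [0.08, [0.3, 0.03, 0], [0, 0, 0]],
  [0.08, [0.3, 0.03, 0], [0, 0, 0]],
  [0.08, [0.3, 0.03, 0], [0, 0, 0]],
])

```text
clock: 17.32
ee_pos: [499.2, 86.5, 25.8]
ee_rot: [[0.087, -0.996, -0.012], [-0.996, -0.087, 0.001], [-0.002, 0.012, -1.0]]
contact_force: [-8.0, -3.8, 6.0]
finger_gap: 0.462
```

>>> send_rows([
  [0.08, [-1, 0, 0], [0, 0, 0]],
  [0.08, [-3, 0, 1], [0, 0, 0]],
  [0.08, [-4, 0, 6], [0, 0, 0]],
  [0.08, [-4, 0, 12], [0, 0, 0]],
  [0.08, [-5, 5, 18], [0, 0, 0]],
  [0.08, [-6, 11, 22], [0, 0, 0]],
  [0.08, [-8, 17, 22], [0, 0, 0]],
  [0.08, [-10, 23, 22], [0, 0, 0]],
])

```text
clock: 18.32
ee_pos: [408.1, 297.1, 246.7]
ee_rot: [[0.086, -0.996, -0.004], [-0.996, -0.086, 0.005], [-0.005, 0.004, -1.0]]
contact_force: [0.9, -0.2, -0.1]
finger_gap: 0.459
```

>>> send_rows([
  [0.08, [-3, 5, 0], [0, 0, 0]],
  [0.08, [-6, 10, 0], [0, 0, 0]],
  [0.08, [-8, 14, 0], [0, 0, 0]],
  [0.08, [-8, 14, 0], [0, 0, 0]],
])

```text
clock: 18.82
ee_pos: [327.3, 440.5, 247.1]
ee_rot: [[0.092, -0.996, -0.002], [-0.996, -0.092, 0.008], [-0.008, 0.001, -1.0]]
contact_force: [0.8, -0.1, -0.0]
finger_gap: 0.459
```

```bash
python3 - <<'E'
from rig import *
import cv2,numpy as np
t=camera("top")[:,:,::-1]; s=camera("side")[:,:,::-1]
cv2.imwrite("pics/raw_t.png",t);cv2.imwrite("pics/raw_s.png",s)
a=cv2.resize(t[165:290,225:297],None,fx=4.8,fy=4.8,interpolation=cv2.INTER_CUBIC) # 345x600
b=cv2.resize(s[170:245,220:335],None,fx=3.9,fy=8,interpolation=cv2.INTER_CUBIC)
cv2.imwrite("pics/c9.png",np.hstack([a,b]));print(a.shape,b.shape)
E
```

```text
(600, 346, 3) (600, 448, 3)
```

View pics/c9.png

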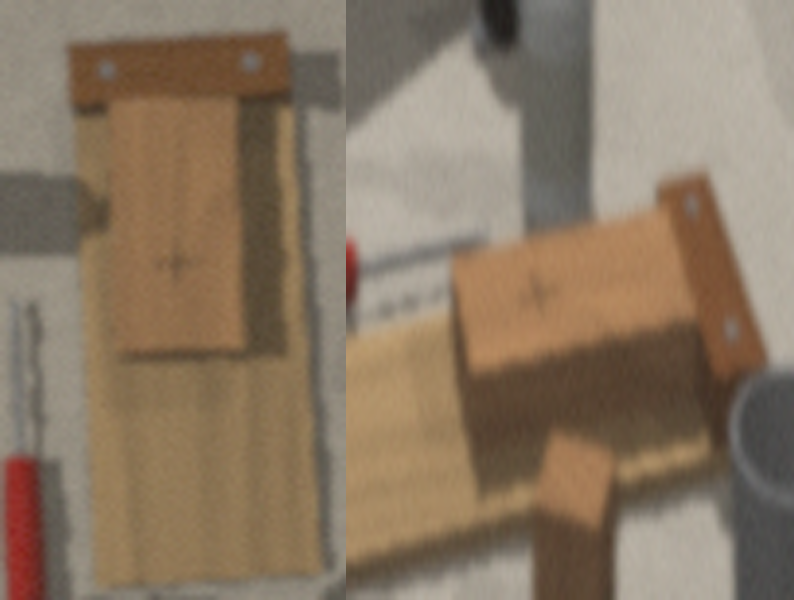

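```bash
cat > f2.py <<'E'
import numpy as np, cv2
from scipy.optimize import least_squares
from h import proj
from fit import pl,J
T=lambda a:np.array(a,float)/4.8+[225,165]
def go(sets,p0):
    f=lambda p:np.concatenate([(proj(n,pl(p,L))-b-px).ravel() for n,L,px,b in sets])
    r=least_squares(f,p0,x_scale=[100,100,1]);print(r.x.round(3),r.fun.round(1));return r.x
Z=np.zeros(2)
Jn=go([("top",[[-170,70,12],[-170,-70,12],[170,70,42],[170,-70,42],[130,70,42],[130,-70,42]],T([[94,587],[322,572],[69,45],[286,33],[74,107],[290,94]]),Z)],J)
# origin at foot centre bottom plan; lying: extends -160 in x
B=go([("top",[[0,40,46],[0,-40,46],[-160,40,46],[-160,-40,46]],T([[108,97],[240,97],[118,350],[245,348]]),Z)],[670,88,.05])
c,s=np.cos(Jn[2]),np.sin(Jn[2]);d=B-Jn
print("foot in jig",c*d[0]+s*d[1],-s*d[0]+c*d[1],"yaw",d[2])
E
python3 f2.py | tail -4
```

```text
tin [ 688.31835124 -112.06321348  100.        ] offcut [562.42518531 -51.87566243  60.        ]
[5.37712e+02 7.92440e+01 7.90000e-02] [ 0.2  0.6 -0.   0.8 -0.4 -0.3  0.6 -0.4 -0.9 -0.4  0.5 -0.4]
[6.67651e+02 9.34330e+01 5.10000e-02] [ 0.6  0.3 -0.3 -0.5 -0.5  0.3  0.2 -0.1]
foot in jig 130.65363046523365 3.8752636846066864 yaw -0.02783607006267204
```

```bash
python3 - <<'E'
from rig import *
q=sense();print(q['clock'],abs(q['joint_velocities']).max(),q['contact_force']);print(job_done())
E
```

```text
18.925 0.034432672284505306 [ 0.36811719  0.34339092 -0.06108523]
the job is handed in; nothing more can be done
None
```

I tipped the blank away from the stop, lowered it onto the board and pushed it up against the stop. I handed the job in at 18.9 s; it reports no verdict.

**Tipping and lowering:** The open fingers straddled the blank's top. The rear finger pushed it past balance and the front finger carried the free end down as the tool tilted with it. The foot slid towards the stop during this. The last 5–10 mm came off the fingertip as I slid it out. That should turn the blank at about 3 rad/s (limit 5), which I estimated but did not measure.

**Pushing home:** I pushed the free end along the board with both fingers until it stopped moving. The last measured wrist force was 8 N along the board, with about 4 N sideways and 6 N vertically.

**Last checks** (final top-view fit and robot state):

| Check | Measured | Allowed |
|---|---|---|
| Blank lying flat, cross up | seen in both views | required |
| Foot centre along the board | 130.7 mm | 126–134 mm |
| Foot centre off the centre line | 4 mm | 45 mm |
| Blank's angle to the board | 0.03 rad | 0.07 rad |
| Force on the tool after withdrawing | about 0.5 N (sensor noise level) | touching nothing |

- **Not perfectly flush:** a 0.03 rad angle would leave roughly a 1 mm gap at the middle of the foot, while the fitted position shows none. The two differ by about the calibration error, and I did not push again.
- **Other things on the bench:** the parts of the driver, offcut and tin visible in the last crops looked unmoved. I did not measure any of them, and the square, push stick and tape were outside those crops. The glue was mostly hidden, though its shadow had not moved.

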